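Find the hidden catch of the tool box

TASK

One of the five identical round wooden plugs in the lid of the wooden tool box is its hidden catch. Feel from plug to plug with the fingertips for the one that gives when pushed down, and push that one all the way in, which makes the little drawer at the front come open by itself. Do not touch the drawer, and leave the loose things round the box where they are.

Things in the scene. Friction and masses are not known exactly. Their poses are not given: they have to be found in the camera images.
- tool_box: Square wooden box, fixed to the bench, 80 mm high with its flat 220 x 220 mm lid. Origin: centre of its underside, on the bench top; z up, x from the drawer's side (front) to the back, y to the left when seen from the front. Five round holes of 52 mm diameter in the lid, each with a plug: one in the middle and one near each corner.
- lid (a point): Centre of the lid's top face, 80 mm above the bench, axes as the box. Holes at (x, y) mm: (-65, 65), (-65, -65), (0, 0), (65, 65), (65, -65). In each a flat dark wooden plug, 50 mm diameter, its top 2 mm below the lid's top. Four plugs are rigid, the fifth, looking the same, is the catch; which hole it is in changes every time, is not told, and must be felt.
- catch (a joint): How far the catch plug is pushed in, in m: 0 at the start (its top 78 mm above the bench), 0.008 at its stop (top 70 mm above the bench). It moves straight down, resists with about 5 N all the way (more when pushed fast), has no spring and stays where it is left.
- drawer: Shallow wooden drawer in the front (-x) side of the box, its front 126 mm wide and 44 mm high, flush with the box when shut. Origin: coincides with the box's origin when shut. It is driven by the catch: it moves towards -x of the box by 4 mm for each mm the catch goes in, 32 mm when the catch is fully in. Not to be touched.
- sanding_block: Loose bystander: cork sanding block, 60 x 106 x 33 mm, lying to the left of the box. Origin: centre of its underside.
- tape_roll: Loose bystander: small black roll of tape lying flat, 55 mm diameter, 19 mm high, to the right of the box. Origin: centre of its underside.
- offcut: Loose bystander: pale maple block, 42 x 85 x 20 mm, lying behind the box. Origin: centre of its underside.

How it is judged (in metres and radians):
On the way:
1. the catch plug is pushed in with the fingers, at least 6 mm of its 8 mm (value of joint catch above 0.006 m), for 0.1 s.
At the end, for the whole second after the job is handed in: The catch plug is in by at least 6 of its 8 mm, the drawer stands open by at least 22 mm, and the sanding block, tape roll and maple block are within 20 mm of where they were (value of joint catch above 0.006 m and x of drawer in the frame of tool_box below -0.022 m and distance of each of sanding_block, tape_roll, offcut from where it was at the start of the episode below 0.02 m); the robot touches nothing.
It fails at once if the arm or the gripper's body, rather than the fingers, pushes on something (contact force between the arm and anything else above 5 N).
It fails at once if the drawer is touched by the robot (contact force between any of the fingers, the arm and drawer above 0.5 N).
It fails at once if a loose thing beside the box is lifted or shoved by more than 20 mm (distance of any of sanding_block, tape_roll, offcut from where it was at the start of the episode above 0.02 m).
It also fails if it takes over 51 s, if anything falls off the work surface, if the arm or the gripper's body presses on something with over 40 N, if the wrist force passes 120 N, or if a joint passes its speed limit or range.

ROBOT

A 6-joint arm with a two-finger parallel gripper is mounted at the origin on a cart in front of the work surface, level with it; the furniture and walls round the work are solid. World frame = base frame: x ahead of the robot, y to its left, z up, the work surface at z = 0. Lengths are in m, angles in degrees, forces in N, time in s.
With the tool pointing down it reaches from about 0.3 to 0.75 m from the base axis. Payload 8.5 kg.
Tool frame: the origin (TCP) lies on the mounting face of the last link; the fingertips stand 173 mm ahead of it and the grasp point (between the pads) lies 155 mm ahead of it (env.tips_ahead is the distance from the TCP to the fingertips, in m); x points along the fingers, z is the direction in which the jaws open and shut, and the axes are right-handed (so a half turn about x gives the same grasp; the last joint's range is limited). The gripper opens to 85 mm and grips with 20 to 120 N. Pads are 22 mm wide; open, the fingers measure 114 mm over their backs; the gripper's body (76 mm by 85 mm) begins 54 mm behind the grasp point. The pads swing forward as they close: fully open they stand 13 mm farther back than shut.
Start: joints at [59.857, 21.807, 74.336, -0, 83.858, -12.336], TCP at [0.168, 0.524, 0.405] pointing down, gripper open.
Joint ranges: [-178.18, 178.18], [-50.72, 133.34], [12.68, 142.11], [-81.47, 261.47], [9.98, 163.14], [-165.26, 165.26]. Speed limits (degrees/s): [136.94, 136.94, 180, 180, 180, 180].

INTERFACE

Orientations are given as a 3x3 rotation matrix whose columns are the frame's x, y, z axes.
In Python, from rig import env, optics gives the robot as it stands.
- The arm moves only by the shell command python3 -m inch 'ROWS' [FORCE]. ROWS is JSON, a list of rows, each a list of 3 entries, a list of its own where there are three numbers: the closure, from -1 (fully open) to 1 (shut), then the shift along the tool's x, y, z in units of 30 mm (1.0 is 30 mm), then the turn about the tool's x in units of 5 degrees (1.0 is 5 degrees). In form: [[hand, [x, y, z], yaw], ...]. A call has exactly 8 rows; each row shifts and turns the commanded pose from where the row before left it, along the tool's axes as they then stand; what a row does not reach is not made up. A row lasts 1/12 s, in which the tool goes at most 41.7 mm and 7.16 degrees, less where a joint would pass 70% of its speed; a pose out of reach is approached as far as the arm can. A call is refused whole if a number of a shift passes 1 or a number of a turn 1, either way. A call with a gripper value outside its range is refused whole. The fingers move at their own pace and stop on an object; FORCE is the grip in N (left out, the last holds). Time passes only in rows, so rows that do not move let the fingers close, or fill a call up. It gives the time, the measured TCP pose, the force and the opening at its end, in the units of the state.
- env.observe(): the state, without advancing time (a new reading comes with each control period).
- optics.get_image(name): name is "scene" or "top"; returns the picture (400x640x3 uint8, red, green, blue); there is no depth.
- optics.camera_params(name): a dict with "fx", "fy", "cx", "cy" (pixels), "xyz" and "rotation" of the camera in the world. Camera axes: x right, y down, z forward; pixel columns grow to the right and rows downward; lengths in m; the calibration is good to about 2 mm. A picture is of the moment at which its call begins. camera_params takes no time and is no camera call.
- env.close_job(): hands the job in, once; it reports no verdict.
The state is a dict: "time_s": time; "q": joint angles; "qvel": joint speeds; "joint_efforts": joint torques, N m; "position": TCP position; "tool_rot": TCP orientation; "ft_force": force on the tool from outside, world axes, zero at the start; "wrist_torque": the same for the moment, N m; "grip_width": finger opening in m.
Only numpy, scipy, OpenCV 4.12 (cv2) and the standard library are available. Lean on these libraries where they do the work, as an engineer would, in place of code of your own. Each camera call takes 0.05 s, during which the arm holds its last target.

## Working session

There is one attempt and no reset: what is moved stays moved. The work goes in short steps, Python scripts to look and compute and a shell command to move; the robot and the scene stay as the last step left them, time stands still between calls to the robot, and variables do not carry over. Pictures are saved under pics/ and viewed, and the job is handed in when it is done.

```bash
ls; mkdir -p pics
python3 - <<'E'
from rig import env, optics
import cv2,numpy as np
for n in("scene","top"):
    im=optics.get_image(n); cv2.imwrite(f"pics/{n}0.png",im[:,:,::-1]); print(n,optics.camera_params(n))
s=env.observe(); print(s, env.tips_ahead)
E
```

```text
pics
scene {'fx': 453.6914188761186, 'fy': 453.6914188761186, 'cx': 322.4890471940184, 'cy': 197.5886725862084, 'xyz': array([-0.04026429, -0.29083521,  0.82954142]), 'rotation': array([[ 0.43823164, -0.64908962,  0.62180037],
       [-0.89873028, -0.30456514,  0.3154742 ],
       [-0.01539231, -0.69708159, -0.71682657]])}
top {'fx': 498.4136764851426, 'fy': 498.4136764851426, 'cx': 321.59874828950797, 'cy': 193.64816360185364, 'xyz': array([0.426685  , 0.06834349, 1.21241482]), 'rotation': array([[-0.01105953, -0.98541113,  0.16983109],
       [-0.99991306,  0.00967899, -0.00895467],
       [ 0.00718024, -0.16991536, -0.9854325 ]])}
{'time_s': 0.1, 'q': array([ 5.98552804e+01,  2.18365039e+01,  7.43811045e+01,  3.74270893e-04,
        8.38587858e+01, -1.23340976e+01]), 'qvel': array([ 0.04720657, -0.14683129, -0.13331499,  0.01007446,  0.1190982 ,
       -0.00310106]), 'joint_efforts': array([ 4.06087012e-03, -4.49217868e+01, -2.31654793e+01, -1.46962770e-04,
        3.71595917e-03, -3.34714707e-05]), 'position': array([0.16818875, 0.52359781, 0.40417515]), 'tool_rot': array([[-6.75195636e-04, -9.52072390e-01,  3.05872045e-01],
       [-1.14974811e-03,  3.05872652e-01,  9.52071740e-01],
       [-9.99999111e-01,  2.91158878e-04, -1.30116731e-03]]), 'ft_force': array([-0.51882838, -0.16305175,  0.07689832]), 'wrist_torque': array([0.05053864, 0.06236228, 0.00360569]), 'grip_width': 0.08496343975489035} 0.1734
```

View pics/scene0.png

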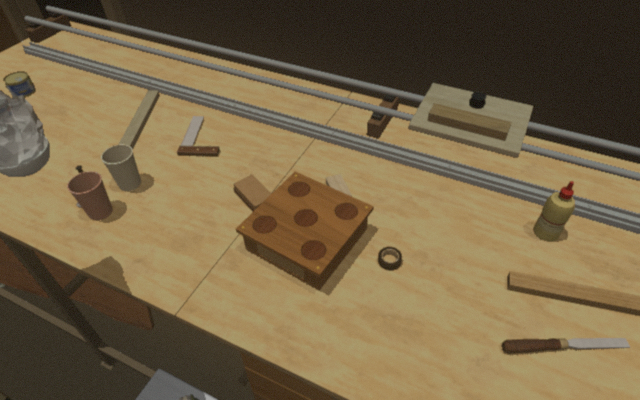

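View pics/top0.png

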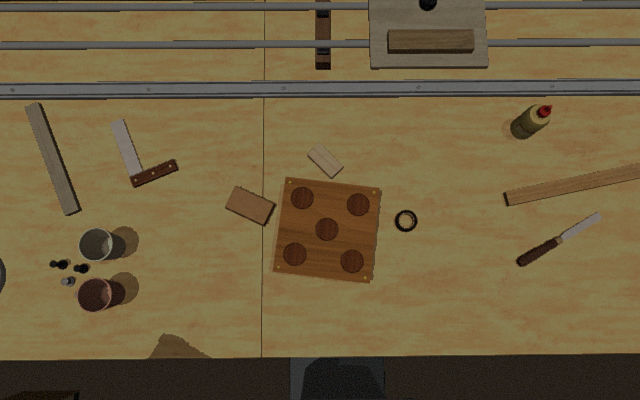

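The top view shows the plugs at about (302,198), (358,205), (327,229), (295,254) and (352,261). The drawer side faces the robot (bottom of the picture). The sanding block is at (250,205), the tape at (405,220) and the offcut at (325,160).

```bash
cat > h.py <<'E'
import numpy as np,cv2
from rig import env,optics
def ray(n,uv,z):
    p=optics.camera_params(n);d=p["rotation"]@np.array([(uv[0]-p["cx"])/p["fx"],(uv[1]-p["cy"])/p["fy"],1]);c=p["xyz"]
    return (c+d*(z-c[2])/d[2])
def st():
    s=env.observe();R=s["tool_rot"];return s,R
E
python3 - <<'E'
from h import *
from scipy.optimize import least_squares
L=np.array([(-65,65),(-65,-65),(0,0),(65,65),(65,-65)])/1000
S={"top":[(295,254),(352,261),(327,229),(302,198),(358,205)],"scene":[(265,224),(314,250),(306,218),(299,188),(346,211)]}
for n in S:
    g=cv2.cvtColor(cv2.imread(f"pics/{n}0.png"),cv2.COLOR_BGR2GRAY).astype(float)
    P=[]
    for u,v in S[n]:
        r=20
        w=g[v-r:v+r+1,u-r:u+r+1]; t=(np.median(w[r-4:r+5,r-4:r+5])+np.percentile(w,80))/2
        k,lab,_,c=cv2.connectedComponentsWithStats((w<t).astype(np.uint8)); i=lab[r,r]
        uv=c[i]+[u-r,v-r]; P.append(ray(n,uv,.0785)[:2]); print(n,uv.round(1),_[i][4],P[-1].round(4))
    P=np.array(P)
    f=lambda p:(np.c_[np.cos(p[2])*L[:,0]-np.sin(p[2])*L[:,1],np.sin(p[2])*L[:,0]+np.cos(p[2])*L[:,1]]+p[:2]-P).ravel()
    s=least_squares(f,[.4,0,0]); print(s.x[:2],np.degrees(s.x[2]),(s.fun*1000).round(1))
E
```

```text
top [294.5 253.8] 461 [0.4847 0.1208]
top [351.6 260.8] 456 [ 0.4675 -0.0081]
top [326.3 229. ] 445 [0.5401 0.0482]
top [301.8 197.6] 430 [0.6134 0.1038]
top [357.8 204.3] 427 [ 0.5964 -0.025 ]
[0.54041311 0.04795236] -7.532231200415001 [-0.2  0.1 -0.1  0.1  0.3 -0.2  0.   0.  -0.   0. ]
scene [264.1 224.1] 357 [0.4841 0.1201]
scene [313.1 249.6] 421 [ 0.4674 -0.0086]
scene [305.3 217.5] 351 [0.5396 0.0472]
scene [299.7 191.9] 1030 [0.6052 0.096 ]
scene [345.9 210.8] 331 [ 0.5964 -0.0259]
[0.53850689 0.04574524] -7.605533594340161 [-1.4 -1.3 -1.9 -1.4 -1.1 -1.5  6.4  5.6 -2.1 -1.3]
```

```bash
python3 -m inch '[[1,[0,-0.88,-0.6],0],[1,[0,-0.88,-0.6],0],[1,[0,-0.88,-0.6],0],[1,[0,-0.88,-0.6],0],[1,[0,-0.88,-0.6],0],[1,[0,-0.88,-0.6],0],[1,[0,-0.88,-0.6],0],[1,[0,-0.88,-0.6],0]]' 60; python3 -m inch '[[1,[0,-0.88,-0.6],0],[1,[0,-0.88,-0.6],0],[1,[0,-0.88,-0.6],0],[1,[0,-0.88,-0.6],0],[1,[0,-0.88,-0.6],0],[1,[0,-0.88,-0.6],0],[1,[0,-0.88,-0.6],0],[1,[0,0,0],0]]'
cat >> h.py <<'E'
P=dict(FL=(.4847,.1208),FR=(.4675,-.0081),C=(.5404,.048),BL=(.6134,.1038),BR=(.5964,-.025))
def to(k):
    s,R=st(); d=np.append(np.array(P[k]),0)-s["position"]; d[2]=0
    print(k,"shift units",(R.T@d/.03).round(2),"tip z",(s["position"][2]+R[2,0]*env.tips_ahead).round(4),"F",s["ft_force"].round(1),"t",round(s["time_s"],2),"w",round(s["grip_width"],4),R.round(4).tolist())
E
python3 -c "
from h import *
to('FL')"
```

```text
time_s: 0.77
position: [0.3258, 0.3206, 0.4045]
tool_rot: [[-0.0, -0.952, 0.306], [-0.0, 0.306, 0.952], [-1.0, 0.0, -0.0]]
ft_force: [0.7, -0.1, 0.4]
grip_width: -0.0001
time_s: 1.43
position: [0.4653, 0.142, 0.4041]
tool_rot: [[0.0, -0.951, 0.31], [-0.001, 0.31, 0.951], [-1.0, -0.001, -0.001]]
ft_force: [-0.1, 0.7, -0.6]
grip_width: -0.0
FL shift units [ 0.   -0.83 -0.47] tip z 0.2307 F [-0.1  0.7 -0.6] t 1.43 w -0.0 [[0.0002, -0.9508, 0.3098], [-0.0011, 0.3098, 0.9508], [-1.0, -0.0005, -0.001]]
```

```bash
python3 -m inch '[[1,[0.5,-0.42,-0.24],0],[1,[0.9,-0.41,-0.23],0],[1,[0.9,0,0],0],[1,[0.9,0,0],0],[1,[0.8,0,0],0],[1,[0.5,0,0],0],[1,[0.2,0,0],0],[1,[0,0,0],0]]'
python3 -c "
from h import *
im=optics.get_image('scene');cv2.imwrite('pics/s1.png',im[100:300,150:470,::-1].repeat(2,0).repeat(2,1))
to('FL')"
```

```text
time_s: 2.1
position: [0.4818, 0.1246, 0.2626]
tool_rot: [[-0.003, -0.952, 0.306], [-0.0, 0.306, 0.952], [-1.0, 0.003, -0.001]]
ft_force: [0.5, -1.1, 1.4]
grip_width: -0.0006
FL shift units [-0.   -0.12 -0.09] tip z 0.0904 F [ 0.  -0.1  0.1] t 2.15 w 0.0001 [[-0.0006, -0.9522, 0.3056], [0.0, 0.3056, 0.9522], [-1.0, 0.0006, -0.0002]]
```

View pics/s1.png

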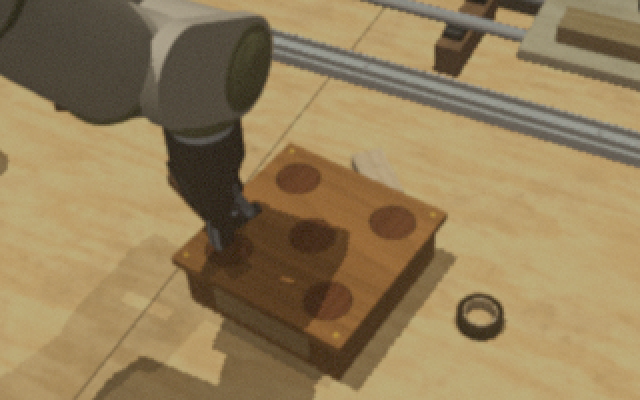

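The closed fingers hang over the front-left plug (crop (228,245)) and nothing else is close. I'm fine-aligning and lowering slowly.

```bash
python3 -m inch '[[1,[0.15,-0.12,-0.09],0],[1,[0.1,0,0],0],[1,[0.05,0,0],0],[1,[0.05,0,0],0],[1,[0.04,0,0],0],[1,[0.04,0,0],0],[1,[0.02,0,0],0],[1,[0,0,0],0]]'; python3 -c "
from h import *
to('FL')"
```

```text
time_s: 2.82
position: [0.4845, 0.1208, 0.2514]
tool_rot: [[0.001, -0.952, 0.306], [-0.0, 0.306, 0.952], [-1.0, -0.001, 0.0]]
ft_force: [-4.2, -0.1, 13.8]
grip_width: 0.0002
FL shift units [ 0.   -0.01  0.  ] tip z 0.078 F [-4.2 -0.1 13.8] t 2.82 w 0.0002 [[0.0012, -0.9522, 0.3056], [-0.0002, 0.3056, 0.9522], [-1.0, -0.0012, 0.0002]]
```

```bash
python3 -m inch '[[1,[0.03,0,0],0],[1,[0.03,0,0],0],[1,[0,0,0],0],[1,[0,0,0],0],[1,[0,0,0],0],[1,[0,0,0],0],[1,[0,0,0],0],[1,[0,0,0],0]]'; python3 -c "
from h import *
to('FL');to('FR');to('C')"
```

```text
time_s: 3.48
position: [0.4843, 0.1209, 0.2513]
tool_rot: [[0.003, -0.952, 0.305], [-0.0, 0.305, 0.952], [-1.0, -0.003, 0.001]]
ft_force: [-10.7, -1.3, 32.6]
grip_width: 0.0
FL shift units [ 0.   -0.01  0.  ] tip z 0.0779 F [-10.7  -1.3  32.6] t 3.48 w 0.0 [[0.0027, -0.9522, 0.3054], [-0.0003, 0.3054, 0.9522], [-1.0, -0.0026, 0.0005]]
FR shift units [-0.   -0.78 -4.27] tip z 0.0779 F [-10.7  -1.3  32.6] t 3.48 w 0.0 [[0.0027, -0.9522, 0.3054], [-0.0003, 0.3054, 0.9522], [-1.0, -0.0026, 0.0005]]
C shift units [ 0.01 -2.52 -1.74] tip z 0.0779 F [-10.7  -1.3  32.6] t 3.48 w 0.0 [[0.0027, -0.9522, 0.3054], [-0.0003, 0.3054, 0.9522], [-1.0, -0.0026, 0.0005]]
```

Front-left is rigid (33 N with no travel). Next is the centre.

```bash
python3 -m inch '[[1,[-0.4,0,0],0],[1,[-0.2,0,0],0],[1,[0,-0.63,-0.43],0],[1,[0,-0.63,-0.43],0],[1,[0,-0.63,-0.44],0],[1,[0,-0.63,-0.44],0],[1,[0,0,0],0],[1,[0,0,0],0]]'; python3 -c "
from h import *
to('C')"
```

```text
time_s: 4.15
position: [0.5409, 0.0473, 0.2661]
tool_rot: [[-0.0, -0.952, 0.307], [0.0, 0.307, 0.952], [-1.0, 0.0, 0.0]]
ft_force: [-0.4, 0.4, -0.2]
grip_width: -0.0
C shift units [0.   0.02 0.02] tip z 0.0927 F [-0.4  0.4 -0.2] t 4.15 w -0.0 [[-0.0003, -0.9516, 0.3073], [0.0001, 0.3073, 0.9516], [-1.0, 0.0004, 0.0]]
```

```bash
python3 -m inch '[[1,[0.2,0.02,0.02],0],[1,[0.15,0,0],0],[1,[0.05,0,0],0],[1,[0.05,0,0],0],[1,[0.04,0,0],0],[1,[0.04,0,0],0],[1,[0.02,0,0],0],[1,[0,0,0],0]]'; python3 -c "
from h import *
to('C');to('FR');to('BL')"
```

```text
time_s: 4.82
position: [0.5399, 0.0491, 0.2514]
tool_rot: [[0.001, -0.952, 0.305], [0.0, 0.305, 0.952], [-1.0, -0.001, 0.0]]
ft_force: [-6.0, 1.4, 14.5]
grip_width: -0.0002
C shift units [ 0.   -0.03 -0.03] tip z 0.078 F [-6.   1.4 14.5] t 4.82 w -0.0002 [[0.0008, -0.9522, 0.3054], [0.0001, 0.3054, 0.9522], [-1.0, -0.0007, 0.0003]]
FR shift units [-0.    1.72 -2.55] tip z 0.078 F [-6.   1.4 14.5] t 4.82 w -0.0002 [[0.0008, -0.9522, 0.3054], [0.0001, 0.3054, 0.9522], [-1.0, -0.0007, 0.0003]]
BL shift units [ 0.   -1.78  2.48] tip z 0.078 F [-6.   1.4 14.5] t 4.82 w -0.0002 [[0.0008, -0.9522, 0.3054], [0.0001, 0.3054, 0.9522], [-1.0, -0.0007, 0.0003]]
```

The centre is rigid too (14.5 N at 78.0 mm). Next is front-right.

```bash
python3 -m inch '[[1,[-0.4,0,0],0],[1,[-0.15,0,0],0],[1,[0,0.43,-0.64],0],[1,[0,0.43,-0.64],0],[1,[0,0.43,-0.64],0],[1,[0,0.43,-0.63],0],[1,[0,0,0],0],[1,[0,0,0],0]]'; python3 -c "
from h import *
to('FR')"
```

```text
time_s: 5.48
position: [0.4675, -0.0088, 0.2666]
tool_rot: [[0.0, -0.952, 0.307], [-0.0, 0.307, 0.952], [-1.0, -0.0, 0.0]]
ft_force: [0.4, -0.1, -0.1]
grip_width: 0.0002
FR shift units [-0.    0.01  0.02] tip z 0.0932 F [ 0.4 -0.1 -0.1] t 5.48 w 0.0002 [[0.0004, -0.9517, 0.3071], [-0.0001, 0.3071, 0.9517], [-1.0, -0.0004, 0.0001]]
```

```bash
python3 -m inch '[[1,[0.2,0.01,0.02],0],[1,[0.17,0,0],0],[1,[0.05,0,0],0],[1,[0.05,0,0],0],[1,[0.04,0,0],0],[1,[0.04,0,0],0],[1,[0.02,0,0],0],[1,[0,0,0],0]]'; python3 -c "
from h import *
to('FR');to('BR')"
```

```text
time_s: 6.15
position: [0.4676, -0.0073, 0.2513]
tool_rot: [[0.002, -0.952, 0.305], [-0.0, 0.305, 0.952], [-1.0, -0.002, 0.0]]
ft_force: [-8.7, 2.6, 28.0]
grip_width: -0.0002
FR shift units [ 0.   -0.01 -0.03] tip z 0.0779 F [-8.7  2.6 28. ] t 6.15 w -0.0002 [[0.0016, -0.9523, 0.3051], [-0.0004, 0.3051, 0.9523], [-1.0, -0.0016, 0.0001]]
BR shift units [ 0.01 -4.27  0.75] tip z 0.0779 F [-8.7  2.6 28. ] t 6.15 w -0.0002 [[0.0016, -0.9523, 0.3051], [-0.0004, 0.3051, 0.9523], [-1.0, -0.0016, 0.0001]]
```

Front-right is rigid (28 N). Next is back-right.

```bash
python3 -m inch '[[1,[-0.4,0,0],0],[1,[-0.17,0,0],0],[1,[0,-0.85,0.15],0],[1,[0,-0.85,0.15],0],[1,[0,-0.85,0.15],0],[1,[0,-0.85,0.15],0],[1,[0,-0.85,0.15],0],[1,[0,0,0],0]]'; python3 -m inch '[[1,[0.2,0,0],0],[1,[0.12,0,0],0],[1,[0.05,0,0],0],[1,[0.05,0,0],0],[1,[0.04,0,0],0],[1,[0.04,0,0],0],[1,[0.02,0,0],0],[1,[0,0,0],0]]'; python3 -c "
from h import *
to('BR');to('BL')"
```

```text
time_s: 6.82
position: [0.5992, -0.0259, 0.2658]
tool_rot: [[0.003, -0.952, 0.306], [-0.001, 0.306, 0.952], [-1.0, -0.003, 0.0]]
ft_force: [-1.1, -0.1, -0.7]
grip_width: -0.0001
time_s: 7.48
position: [0.5958, -0.0252, 0.2511]
tool_rot: [[0.0, -0.952, 0.306], [-0.0, 0.306, 0.952], [-1.0, -0.0, -0.0]]
ft_force: [-1.6, -0.4, 3.5]
grip_width: 0.0002
BR shift units [ 0.   -0.02  0.01] tip z 0.0777 F [-1.6 -0.4  3.5] t 7.48 w 0.0002 [[0.0, -0.9521, 0.3058], [-0.0001, 0.3058, 0.9521], [-1.0, -0.0001, -0.0]]
BL shift units [-0.    0.76  4.27] tip z 0.0777 F [-1.6 -0.4  3.5] t 7.48 w 0.0002 [[0.0, -0.9521, 0.3058], [-0.0001, 0.3058, 0.9521], [-1.0, -0.0001, -0.0]]
```

At back-right the tips are at 77.7 mm with only 3.5 N, which doesn't settle it. I'm pressing further.

```bash
python3 -m inch '[[1,[0.02,0,0],0],[1,[0.02,0,0],0],[1,[0.02,0,0],0],[1,[0.02,0,0],0],[1,[0,0,0],0],[1,[0,0,0],0],[1,[0,0,0],0],[1,[0,0,0],0]]'; python3 -c "
from h import *
to('BR')"
```

```text
time_s: 8.15
position: [0.5959, -0.0253, 0.2483]
tool_rot: [[-0.0, -0.952, 0.306], [0.0, 0.306, 0.952], [-1.0, 0.0, 0.0]]
ft_force: [-2.5, 1.5, 2.8]
grip_width: -0.0002
BR shift units [ 0.   -0.01  0.01] tip z 0.0749 F [-2.5  1.5  2.8] t 8.15 w -0.0002 [[-0.0, -0.9521, 0.3059], [0.0, 0.3059, 0.9521], [-1.0, 0.0, 0.0]]
```

It gives: 3 mm down at about 3 N, so this is the catch. I'm pushing it to the stop.

```bash
python3 -m inch '[[1,[0.03,0,0],0],[1,[0.03,0,0],0],[1,[0.03,0,0],0],[1,[0.03,0,0],0],[1,[0.03,0,0],0],[1,[0.03,0,0],0],[1,[0.02,0,0],0],[1,[0,0,0],0]]'; python3 -c "
from h import *
to('BR')"
```

```text
time_s: 8.82
position: [0.5959, -0.0252, 0.2434]
tool_rot: [[0.001, -0.952, 0.306], [-0.0, 0.306, 0.952], [-1.0, -0.001, -0.0]]
ft_force: [-5.4, 1.2, 12.7]
grip_width: -0.0003
BR shift units [ 0.   -0.01  0.01] tip z 0.07 F [-5.4  1.2 12.7] t 8.82 w -0.0003 [[0.0008, -0.9521, 0.3057], [-0.0003, 0.3057, 0.9521], [-1.0, -0.0008, -0.0]]
```

The catch is at its stop: tips at 70.0 mm and the force up to 12.7 N. Next I lift straight up and look.

```bash
python3 -m inch '[[1,[-0.2,0,0],0],[1,[-0.5,0,0],0],[1,[-0.9,0,0],0],[1,[-0.9,0,0],0],[1,[-0.9,0,0],0],[1,[-0.9,0,0],0],[1,[-0.5,0,0],0],[1,[0,0,0],0]]'; python3 -m inch '[[1,[-0.5,0,0],0],[1,[-0.5,0,0],0],[1,[0,0,0],0],[1,[0,0,0],0],[1,[0,0,0],0],[1,[0,0,0],0],[1,[0,0,0],0],[1,[0,0,0],0]]'; python3 -c "
from h import *
a=optics.get_image('scene');b=optics.get_image('top')
c=np.vstack([a[130:300,200:440],b[130:300,210:450]])[:,:,::-1]
cv2.imwrite('pics/e1.png',cv2.resize(c,None,fx=1.75,fy=1.75))
to('BR')"
```

```text
time_s: 9.48
position: [0.5962, -0.0253, 0.3899]
tool_rot: [[0.007, -0.952, 0.306], [-0.002, 0.306, 0.952], [-1.0, -0.007, 0.001]]
ft_force: [0.7, 0.3, 0.3]
grip_width: -0.0001
time_s: 10.15
position: [0.596, -0.0253, 0.4157]
tool_rot: [[-0.001, -0.952, 0.306], [0.0, 0.306, 0.952], [-1.0, 0.001, -0.0]]
ft_force: [0.2, 0.5, -0.6]
grip_width: 0.0001
BR shift units [-0.   -0.01  0.01] tip z 0.2427 F [-0.3 -0.3  1.1] t 10.25 w 0.0002 [[-0.0005, -0.9521, 0.3059], [0.0001, 0.3059, 0.9521], [-1.0, 0.0005, -0.0001]]
```

View pics/e1.png

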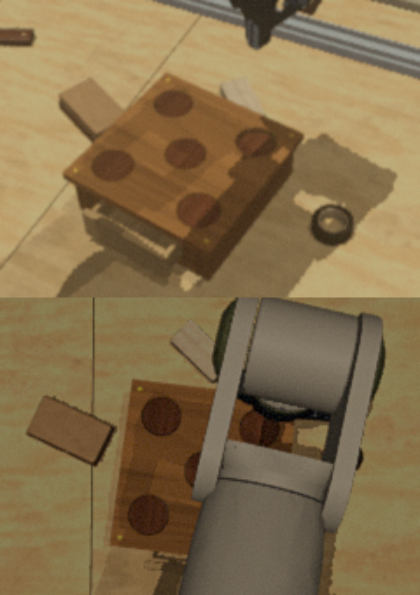

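The scene crop shows the drawer standing out at the front (around (125,230)) and the fingers clear above the box. The sanding block (95,105), offcut (240,95) and tape roll (333,222) are where they were. I'm handing in.

```bash
python3 -c "
from rig import env
print(env.close_job())"
```

```text
the job is handed in; nothing more can be done
None
```

The catch is the back-right plug, at (65, -65) on the lid. I pushed it all the way in, the drawer came open, and I handed the job in at about 10.3 s.

- **Finding it:** I pressed each plug with the closed fingertips. Front-left, centre and front-right did not move at all (14–33 N, tips stopped at 78 mm). Back-right gave way at about 3 N. I did not test back-left.
- **Pushing it in:** the fingertips went down to 70.0 mm, which is the full 8 mm. There the force rose to 12.7 N, showing the stop.
- **Last checks:** after lifting 17 cm clear, the wrist force was back to about zero. The picture showed the drawer standing open and the sanding block, tape roll and offcut where they had been.

I judged the drawer opening and the loose things by eye and did not measure them. The force while the plug was moving was about 3 N rather than the stated 5 N. No check failed, apart from the arm hiding part of the top view, including most of the drawer and the tape roll.

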